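# Raise a drip stand's filter ring onto its second rung and set the tea filter in it

### The job

Get the drip stand ready for brewing into the tea cup: lift the filter ring by its black handle until its pawl has climbed past the second rung from the bottom, lower it slowly until it hangs on that rung, and let go. Then take the tea filter from the tray by its knob and set it gently in the ring. Do not let the ring drop or force it down on the rung, and leave the cup under the ring, the mug and the sugar bowl standing where they are.

Things in the scene. Friction and masses are not known exactly. Their poses are not given: they have to be found in the camera images.
- ring_handle (a point): Centre of the black handle of the filter ring: a level bar 80 mm long (x), 15 wide (y), 20 high (z), free above and below, pointing from the ring towards the robot. x points from the handle to the ring (centre 94 mm on) and to the mast (189 mm on, top 250 mm above the worktop), z up. It can only move straight up and down with the ring.
- ring_top (a point): Centre of the top face of the steel filter ring (outer diameter 86 mm, hole 68, 14 thick), 102 mm above the worktop at the start; axes as ring_handle. Ring, handle and sleeves are one holder of 0.36 to 0.6 kg that slides up and down on two rods with about 0.4 N of friction and falls if let go between rungs.
- holder (a joint): Height of the ring holder, m: 0 = all the way down, as at the start, 0.128 = top stop. Rungs lie 36 mm apart: the pawl hangs on the bottom one at about 0.028, on the second at 0.064, on the third at 0.100, but the rung ladder is clamped by hand and all lie up to 12 mm higher or lower than that together. Feel for the seat: the weight comes off the hand. Over 20 N on the pawl strains it.
- pawl: Steel gravity pawl between ring and mast, origin on its hinge pin, x along its hooked nose to the mast. Level at rest or carrying. Pushed up past a rung its nose tips down by up to 1.25 rad; its heavy tail swings it level again once the holder is 15 mm above that rung's seat; lowered sooner, it slips back down. Past the third rung it cannot come back to the second.
- filter_center (a point): Centre, half-way up, of the tea filter, lid on: flat-bottomed steel basket 60 mm in diameter, flange 81, round black knob 20; 78 mm high, 0.13 to 0.21 kg, z along its axis, upright on the white tray. From this point: bottom -39 mm, underside of flange +1, top of lid +12, knob +12 to +39. Seated on the ring, this point is 1 mm below the ring's top face, on its axis.
- tea_cup: White tea cup, 82 mm in diameter, 67 mm high, on the stand's base under the ring, rim 79 mm above the worktop; origin under the middle of cup with handle, handle towards its -y. It stays where it is.
- mug: Grey stoneware mug, 70 mm in diameter, 90 mm high, handle towards its -y, origin under the middle of mug with handle. A bystander.
- sugar_bowl: White lidded sugar bowl, 67 mm in diameter, 74 mm high, origin at the centre of its underside. A bystander.
Not all that is in view belongs to the job. What is shaped like the part that bears filter_center but pink or turquoise is not meant. Leave any blue look-alike of the tea_cup alone.

How it is judged (in metres and radians):
On the way:
1. The ring hangs by its pawl on the second rung, let go by the robot (value of joint holder between 0.05 and 0.078 m and contact force between pawl and anything else above 1.5 N and contact force between each of the arm, the fingers and holder below 0.2 N), for 0.2 s.
At the end, for the whole second after the job is handed in: The ring hangs by its pawl on the second rung (holder at 0.050 to 0.078 m, pawl carrying over 1.5 N); the filter stands upright (within 0.06 rad) in the ring, within 6 mm of its axis, flange down on the ring; the cup under it, the mug and the sugar bowl stand upright within 20 mm of where they were (value of joint holder between 0.05 and 0.078 m and contact force between pawl and anything else above 1.5 N and horizontal distance between filter_center and ring_top below 0.006 m and z of filter_center in the frame of ring_top between -0.005 and 0.002 m and angle between filter_center's own z axis and vertical below 0.06 rad and distance of each of tea_cup, mug, sugar_bowl from where it was at the start of the episode below 0.02 m and angle between each of tea_cup, mug, sugar_bowl's own z axis and vertical below 0.1 rad); the robot touches nothing.
It fails at once if The ring is forced down on a rung: more than 20 N on the pawl while the filter is not yet at the ring (contact force between pawl and anything else above 20 N and distance between filter_center and ring_top above 0.1 m).
It fails at once if The filter is banged or pressed hard into the ring: more than 40 N on the pawl (contact force between pawl and anything else above 40 N).
It fails at once if The ring is dropped: it comes down faster than 0.12 m/s (velocity of joint holder below -0.12 m/s).
It fails at once if The cup under the ring, the mug or the sugar bowl is pushed more than 20 mm or knocked over (distance of any of tea_cup, mug, sugar_bowl from where it was at the start of the episode above 0.02 m or angle between any of tea_cup, mug, sugar_bowl's own z axis and vertical above 0.3 rad).
It also fails if it takes over 67 s, if anything falls off the work surface, if the arm or the gripper's body presses on something with over 40 N, if the wrist force passes 120 N, or if a joint passes its speed limit or range.

### The arm

A 6-joint arm with a two-finger parallel gripper is mounted at the origin on a cart in front of the work surface, level with it; the furniture and walls round the work are solid. World frame = base frame: x ahead of the robot, y to its left, z up, the work surface at z = 0. Lengths are in m, angles in degrees, forces in N, time in s.
With the tool pointing down it reaches from about 0.375 to 0.975 m from the base axis. Payload 3.8 kg.
Tool frame: the origin (TCP) lies on the centre line of the jaws, within the pads' length; the fingertips stand 14 mm ahead of it and the grasp point (between the pads) lies 5 mm behind it; z points along the fingers, y is the line along which they close (so a half turn about z gives the same grasp; the last joint's range is limited). The gripper opens to 88 mm and grips with 3 to 60 N. Pads are 18 mm wide; open, the fingers measure 123 mm over their backs; the gripper's body (75 mm by 187 mm) begins 45 mm behind the grasp point.
Start: joints at [-71.328, 15.12, 91.902, -0, 72.978, -2.114], TCP at [0.24, -0.631, 0.253] pointing down, gripper open.
Joint ranges: [-150.88, 150.88], [-54.13, 125.18], [17.81, 147.31], [-75.09, 255.09], [0, 152.58], [-146.25, 146.25]. Speed limits (degrees/s): [147.25, 147.25, 180, 180, 180, 180].

### API

Orientations are given as [roll, pitch, yaw] about the fixed x, y, z axes, in that order (R = Rz(yaw) Ry(pitch) Rx(roll)).
In Python, from bench import monitor, optics, robot, spotter gives the robot as it stands.
- The arm moves only by the tool servo_tool, never from a script. Its argument "moves" is a list that holds one entry, the list of rows, each a list of 7 numbers: the shift along the tool's x, y, z scaled (see below), then the turn, a rotation vector about the tool's x, y, z scaled (see below), then the closure, from 0 (fully open) to 1 (shut). A call has 1 to 5 rows; each row is the pose to reach, as a shift and turn from the pose commanded when the call began, along the tool's axes at that moment; what a row does not reach only later rows make up. The controller multiplies each number of a shift by 500 mm and each number of a turn by 90 degrees. A row lasts 1/12 s, in which the tool goes at most 41.7 mm and 7.16 degrees, less where a joint would pass 70% of its speed; a pose out of reach is approached as far as the arm can. A call with a number of a shift or a turn outside -1 to 1 is refused whole. A call with a gripper value outside its range is refused whole. The fingers move at their own pace and stop on an object; the grip force is fixed at half the most. Time passes only in rows, so rows that repeat a pose let the fingers close. It gives the time, the measured TCP pose, the force, the opening and the grip force at its end, in the units of the state.
- monitor.sense(): the state, without advancing time (a new reading comes with each control period).
- optics.read_camera(name): name is "side" or "top" or "wrist"; returns the picture (480x640x3 uint8, red, green, blue); there is no depth.
- optics.camera_model(name): a dict with "fx", "fy", "cx", "cy" (pixels), "k1" (the pictures are not rectified: a ray, as slopes to the right and down, at radius r is drawn at 1 + k1 r^2 times it, then the intrinsics apply), "extrinsics" (4x4, takes a point from world to camera coordinates); the wrist camera has in their place "hand_eye" (4x4, takes a point from camera to tool coordinates, whose origin is the TCP and whose axes are the flange's). Camera axes: x right, y down, z forward; pixel columns grow to the right and rows downward; lengths in m; the calibration is good to about 2 mm. A picture is of the moment at which its call begins: read the wrist's pose just before it. camera_model takes no time and is no camera call.
- robot.close_job(): hands the job in; it is judged then, once.
Trained networks look in the newest picture that a camera, given by its name, has taken for a name from the list of things; names that differ only in an ending like _2 or _b are one class to them, and where a whole thing is asked for, a point or a joint stands for the part that bears it (a point fixed in the world has none). Each returns a list of dicts, best first, with "conf" (0 to 1); they miss things now and then, are a little off and sometimes report something else, mostly with a low value. They report only what shows in the picture. A call takes as long as a camera call. They do not tell look-alikes from the thing itself.
- spotter.search_frame(target, camera): "point" ([x, y, z] in m, in world coordinates, good to about 4 mm: the middle of the surface that is visible of it).
The state is a dict: "time": time; "joint_pos": joint angles; "joint_vel": joint speeds; "joint_efforts": joint torques, N m; "tcp_pos": TCP position; "ee_rot": TCP orientation; "contact_force": force on the tool from outside, world axes, zero at the start; "moment": the same for the moment, N m; "width": finger opening in m; "grip_force": force on a finger pad.
Only numpy, scipy, OpenCV 4.12 (cv2) and the standard library are available. Lean on these libraries where they do the work, as an engineer would, in place of code of your own. Each camera call takes 0.05 s, during which the arm holds its last target. There are 200 camera calls.

## Working session

There is one attempt and no reset: what is moved stays moved. The work goes in short steps, Python scripts to look and compute and a tool call to move; the robot and the scene stay as the last step left them, time stands still between calls to the robot, and variables do not carry over. Pictures are saved under pics/ and viewed, at most 10 in all, crops included, and the job is handed in when it is done.

Besides the shell and the picture viewer there is one more tool, called after "Call:" as name(argument=value, ...) on one line, values as JSON. servo_tool: Moves the arm, as the interface text tells. Its arguments: {"type":"object","properties":{"moves":{"type":"array"}},"required":["moves"]}

```bash
mkdir -p pics; ls
python3 - <<'E'
from bench import monitor, optics, robot, spotter
import cv2,numpy as np
print(monitor.sense())
ims=[]
for c in ["side","top"]:
    im=optics.read_camera(c); cv2.imwrite(f"pics/{c}0.png",im[:,:,::-1])
    for t in ["ring_handle","ring_top","filter_center","tea_cup","mug","sugar_bowl","pawl"]:
        print(c,t,[(np.round(d["point"],3).tolist(),round(d["conf"],2)) for d in spotter.search_frame(t,c)])
    m=optics.camera_model(c); print(m)
print(optics.camera_model("wrist"))
E
```

```text
pics
{'time': 0.0, 'joint_pos': array([-7.13265543e+01,  1.51685428e+01,  9.19795289e+01,  1.34792983e-03,
        7.29761884e+01, -2.11583204e+00]), 'joint_vel': array([-0.05700637,  0.01879627, -0.00722672, -0.01513494,  0.00837422,
       -0.00294175]), 'joint_efforts': array([-1.78588616e-03, -5.02117646e+01, -3.56874919e+01,  7.29343481e-02,
        2.92844995e-02, -1.62882834e-04]), 'tcp_pos': array([ 0.2393548 , -0.6304308 ,  0.25141146]), 'ee_rot': array([-1.79875872e+02, -5.87479004e-03,  2.07888753e+01]), 'contact_force': array([ 1.30713164, -0.53589503, -0.48902181]), 'moment': array([-0.01762469,  0.00233851,  0.01296794]), 'grip_force': 0.0, 'width': 0.08808585099466205}
side ring_handle [([0.575, 0.043, 0.098], 0.78)]
side ring_top [([0.575, 0.046, 0.099], 0.67)]
side filter_center [([0.329, 0.321, 0.04], 0.98), ([0.52, 0.378, 0.05], 0.83), ([0.548, 0.539, 0.049], 0.62)]
side tea_cup [([0.562, 0.07, 0.053], 0.61), ([0.406, -0.042, 0.044], 0.57)]
side mug [([0.608, -0.234, 0.059], 0.93), ([0.576, 0.041, 0.097], 0.35)]
side sugar_bowl []
side pawl [([0.638, 0.05, 0.106], 
[... 953 characters left out ...]
82,  0.00372773,  0.10794052],
       [-0.99276684,  0.00538166, -0.11993766,  0.51260655],
       [ 0.1199147 , -0.00440493, -0.99277443,  1.1530325 ],
       [ 0.        ,  0.        ,  0.        ,  1.        ]])}
{'fx': 341.01737254224383, 'fy': 341.01737254224383, 'cx': 321.1857438084163, 'cy': 240.8958626738089, 'k1': 0.018735677616949338, 'hand_eye': array([[-9.96664536e-04, -9.50436506e-01, -3.10917119e-01,
         8.06556423e-02],
       [ 9.99999383e-01, -1.09959924e-03,  1.55782147e-04,
        -6.94784642e-04],
       [-4.89945267e-04, -3.10916772e-01,  9.50437016e-01,
        -1.31362435e-01],
       [ 0.00000000e+00,  0.00000000e+00,  0.00000000e+00,
         1.00000000e+00]])}
```

View pics/side0.png

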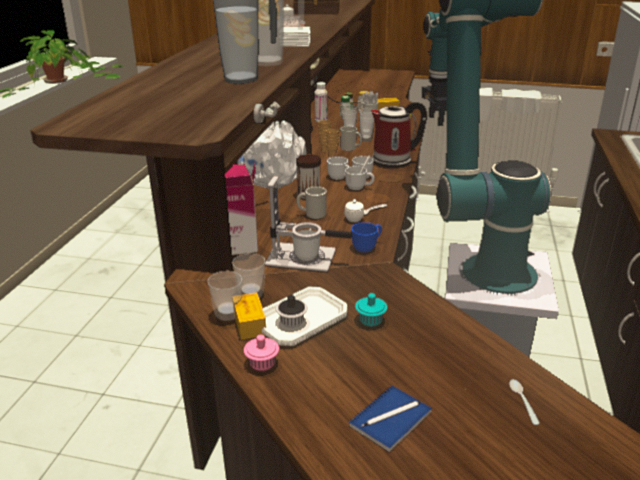

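View pics/top0.png

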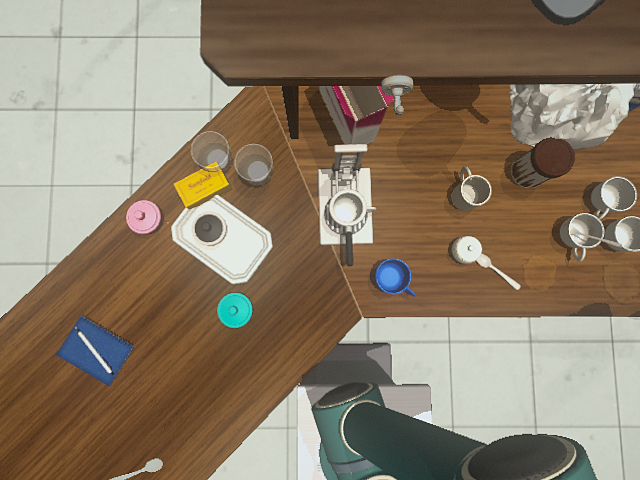

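Side view: the stand's ring is at (307,237) with its black handle running to (352,235). There are three filter-shaped things. Black-knobbed on the white tray: side (291,312), top (209,228). Pink: top (143,217). Turquoise: top (235,310). Only the first is steel with a black knob on the tray, so it's the one meant. The blue cup at top (392,276) is a look-alike to leave alone. The mug is at top (470,190) and the sugar bowl at (466,249).

```bash
cat > h.py <<'E'
from bench import monitor, optics, robot, spotter
import cv2,numpy as np
from scipy.spatial.transform import Rotation as R
def K(m): return np.array([[m["fx"],0,m["cx"]],[0,m["fy"],m["cy"]],[0,0,1.]]),np.array([m["k1"],0,0,0,0])
def pose(cam):  # camera->world
    m=optics.camera_model(cam)
    if "extrinsics" in m: return m,np.linalg.inv(m["extrinsics"])
    s=monitor.sense(); T=np.eye(4); T[:3,:3]=R.from_euler("xyz",s["ee_rot"],degrees=True).as_matrix(); T[:3,3]=s["tcp_pos"]
    return m,T@m["hand_eye"]
def back(cam,uv,z):
    m,T=pose(cam); k,d=K(m)
    # drawn = ray*(1+k1 r^2)  == OpenCV k1 model
    p=cv2.undistortPoints(np.array([[uv]],float),k,d)[0,0]
    r=T[:3,:3]@[p[0],p[1],1]; return T[:3,3]+r*(z-T[2,3])/r[2]
def proj(cam,P):
    m,T=pose(cam); k,d=K(m); E=np.linalg.inv(T)
    return cv2.projectPoints(np.array(P,float).reshape(-1,3),cv2.Rodrigues(E[:3,:3])[0],E[:3,3],k,d)[0][:,0]
E
python3 - <<'E'
from h import *
a=cv2.imread("pics/top0.png")[130:330,130:430]
cv2.imwrite("pics/crop0.png",cv2.resize(a,(780,520),interpolation=cv2.INTER_CUBIC))
for n,uv,z in [("ring",(347,209),.102),("h near",(348,264),.105),("h far",(347,232),.105),("mast",(350,149),.25),("knob",(209,227),.09),("mug",(470,190),.09),("sugar",(466,249),.074),("blue",(392,276),.067),("shelf edge",(400,78),.45),("faucet",(397,85),.35),("glass",(253,165),.1)]:
    print(n,back("top",uv,z).round(3))
E
```

```text
ring [0.559 0.04  0.102]
h near [0.433 0.039 0.105]
h far [0.506 0.04  0.105]
mast [0.655 0.042 0.25 ]
knob [0.521 0.355 0.09 ]
mug [ 0.604 -0.246  0.09 ]
sugar [ 0.468 -0.236  0.074]
blue [ 0.407 -0.064  0.067]
shelf edge [ 0.712 -0.026  0.45 ]
faucet [ 0.744 -0.038  0.35 ]
glass [0.663 0.254 0.1  ]
```

View pics/crop0.png

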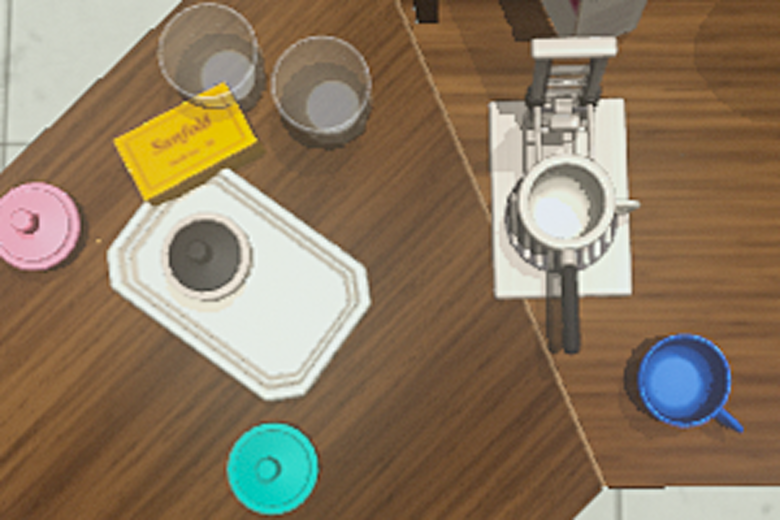

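The crop confirms it: the black-lidded steel filter stands on the white tray at crop (205,257). The ring handle runs from about (567,265) to (571,352) in the crop. Next I move towards the handle and turn the yaw to 0.

Call:
servo_tool(moves=[[[0.051,-0.062,0,0,0,0.046,0],[0.102,-0.124,0,0,0,0.092,0],[0.153,-0.186,0,0,0,0.138,0],[0.204,-0.248,0,0,0,0.184,0],[0.255,-0.31,0,0,0,0.231,0]]])

```text
time: 1.22
tcp_pos: [0.3039, -0.4392, 0.2527]
ee_rot: [180.0, -0.0, -0.3]
contact_force: [0.3, -0.4, 0.4]
width: 0.0879
grip_force: 0.0
```

Call:
servo_tool(moves=[[[0.026,-0.076,0,0,0,0,0],[0.052,-0.152,0,0,0,0,0],[0.078,-0.228,0,0,0,0,0],[0.104,-0.304,0,0,0,0,0],[0.13,-0.38,0,0,0,0,0]]])

```text
time: 1.63
tcp_pos: [0.3689, -0.2492, 0.2531]
ee_rot: [180.0, -0.1, -0.0]
contact_force: [0.3, 0.4, -0.0]
width: 0.088
grip_force: 0.0
```

Call:
servo_tool(moves=[[[0.026,-0.076,0,0,0,0,0],[0.052,-0.152,0,0,0,0,0],[0.078,-0.228,0,0,0,0,0],[0.104,-0.304,0,0,0,0,0],[0.13,-0.38,0,0,0,0,0]]])

```text
time: 2.05
tcp_pos: [0.434, -0.059, 0.2533]
ee_rot: [180.0, -0.1, -0.0]
contact_force: [0.2, -0.7, -0.3]
width: 0.0883
grip_force: 0.0
```

Call:
servo_tool(moves=[[[0.02,-0.06,0,0,0,0,0],[0.04,-0.12,0,0,0,0,0],[0.055,-0.17,0,0,0,0,0],[0.055,-0.17,0,0,0,0,0]]])

```text
time: 2.38
tcp_pos: [0.4622, 0.0279, 0.2531]
ee_rot: [-179.9, -0.1, 0.2]
contact_force: [0.3, -0.5, 0.6]
width: 0.0884
grip_force: 0.0
```

Run:
```python
from h import *
s=monitor.sense(); print(s["tcp_pos"],s["ee_rot"])
im=optics.read_camera("wrist"); cv2.imwrite("pics/w1.png",im[:,:,::-1])
for t in ["ring_handle","ring_top","pawl"]:
    print(t,[(np.round(d["point"],3).tolist(),round(d["conf"],2)) for d in spotter.search_frame(t,"wrist")])
print(proj("wrist",[[.469,.039,.105],[.429,.039,.105],[.509,.039,.105],[.559,.04,.102]]))
```

```text
[0.46224148 0.0278811  0.25309469] [-1.79888776e+02 -7.49032211e-02  2.41162937e-01]
ring_handle [([0.567, 0.04, 0.106], 0.86)]
ring_top [([0.563, 0.041, 0.103], 0.61)]
pawl [([0.63, 0.037, 0.097], 0.58)]
[[303.21324411 219.63099783]
 [304.0140499  263.71656092]
 [302.32659123 171.51039268]
 [299.98312308 104.86184573]]
```

View pics/w1.png

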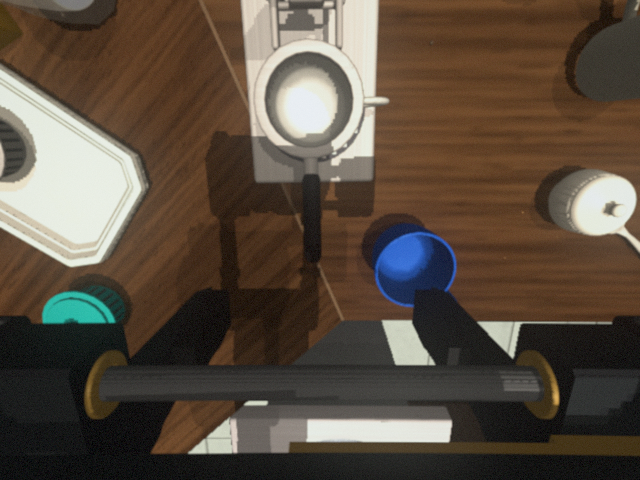

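The wrist view shows the handle from (312,172) to (312,262), the ring around (309,100) and the blue cup at (415,265), clear of the handle. I'll refine the handle's position with a second still picture.

Run:
```python
from h import *
s=monitor.sense(); print(s["tcp_pos"],s["ee_rot"],s["time"])
im=optics.read_camera("wrist")
g=im.max(axis=2).astype(int)
for r in range(165,275,8): print(r,g[r,296:332:2].tolist())
for uv in [(312,180),(312,250)]: print(back("wrist",uv,.105).round(4))
```

```text
[0.46095235 0.02341562 0.2526515 ] [ 1.79968050e+02  2.01514286e-02 -1.31892120e-02] 2.5833
165 [95, 97, 113, 118, 128, 125, 115, 103, 125, 127, 128, 130, 133, 128, 131, 129, 131, 136]
173 [90, 58, 54, 51, 55, 51, 50, 50, 89, 126, 127, 128, 128, 127, 129, 130, 132, 129]
181 [43, 40, 43, 44, 45, 45, 47, 39, 43, 54, 70, 70, 69, 69, 64, 73, 83, 105]
189 [49, 32, 36, 39, 45, 43, 46, 35, 41, 53, 68, 70, 68, 69, 71, 72, 95, 117]
197 [47, 29, 26, 39, 35, 39, 45, 36, 39, 49, 70, 68, 69, 82, 104, 114, 115, 118]
205 [44, 31, 36, 30, 31, 37, 35, 35, 34, 44, 59, 64, 67, 59, 59, 64, 61, 64]
213 [46, 27, 34, 39, 29, 31, 33, 34, 36, 39, 62, 64, 70, 105, 109, 107, 107, 105]
221 [66, 32, 33, 33, 30, 35, 34, 33, 31, 32, 62, 89, 101, 97, 96, 97, 96, 98]
229 [78, 53, 26, 23, 26, 29, 29, 25, 27, 30, 45, 84, 87, 89, 89, 87, 86, 89]
237 [70, 51, 29, 26, 32, 23, 31, 30, 31, 32, 41, 74, 76, 76, 82, 77, 79, 78]
245 [76, 61, 24, 23, 26, 27, 29, 23, 26, 16, 53, 81, 80, 77, 77, 78, 75, 78]
253 [64, 59, 33, 32, 25, 27, 26, 27, 20, 27, 63, 81, 82, 85, 82, 82, 82, 83]
261 [75, 77, 61, 39, 40, 37, 43, 47, 62, 53, 61, 75, 78, 76, 76, 78, 80, 77]
269 [60, 56, 42, 37, 44, 42, 41, 36, 43, 51, 57, 68, 83, 82, 86, 86, 81, 87]
[0.5023 0.031  0.105 ]
[0.4419 0.0316 0.105 ]
```

Call:
servo_tool(moves=[[[0.012,-0.025,0.07,0,0,0,0],[0.012,-0.025,0.14,0,0,0,0],[0.012,-0.025,0.2,0,0,0,0],[0.012,-0.025,0.2,0,0,0,0]]])

```text
time: 2.97
tcp_pos: [0.4621, 0.0352, 0.1466]
ee_rot: [180.0, 0.7, -0.1]
contact_force: [-1.3, -0.8, -0.4]
width: 0.0882
grip_force: 0.0
```

Run:
```python
from h import *
s=monitor.sense(); print(s["tcp_pos"],s["ee_rot"],s["time"])
im=optics.read_camera("wrist")
g=im.max(axis=2).astype(int)
cv2.imwrite("pics/w2.png",im[:,:,::-1])
P=[[.430,.036,.105],[.510,.036,.105],[.43,.0285,.105],[.43,.0435,.105]]
print(proj("wrist",P).round(0).tolist())
for r in range(150,345,24): print(r,g[r,270:362:4].tolist())
```

```text
[0.46206375 0.03522209 0.14661368] [ 1.79970267e+02  6.74604353e-01 -1.15133724e-01] 2.9667
[[321.0, 331.0], [321.0, 198.0], [334.0, 331.0], [309.0, 331.0]]
150 [232, 234, 235, 234, 192, 98, 108, 117, 116, 120, 119, 115, 116, 116, 116, 111, 101, 95, 117, 148, 145, 192, 235]
174 [120, 112, 98, 103, 99, 96, 99, 102, 96, 89, 118, 128, 129, 118, 106, 130, 135, 132, 134, 229, 231, 234, 233]
198 [100, 102, 102, 101, 99, 93, 81, 79, 77, 53, 51, 43, 47, 47, 45, 79, 83, 79, 82, 96, 101, 103, 72]
222 [48, 51, 50, 47, 75, 54, 49, 52, 56, 24, 34, 39, 32, 39, 33, 34, 68, 105, 110, 111, 106, 66, 62]
246 [76, 63, 52, 41, 41, 44, 58, 80, 46, 27, 23, 28, 32, 32, 33, 32, 93, 85, 85, 89, 84, 56, 50]
270 [63, 64, 61, 66, 65, 73, 72, 69, 76, 37, 25, 29, 23, 23, 22, 21, 77, 76, 79, 78, 78, 74, 79]
294 [70, 71, 77, 68, 70, 70, 68, 48, 55, 54, 23, 28, 27, 23, 30, 19, 80, 82, 82, 76, 79, 75, 75]
318 [36, 30, 34, 38, 34, 38, 36, 36, 53, 58, 28, 30, 35, 17, 27, 24, 80, 86, 90, 88, 88, 89, 90]
342 [30, 29, 39, 42, 31, 35, 51, 51, 45, 43, 48, 47, 49, 54, 57, 78, 74, 84, 134, 99, 99, 95, 94]
```

View pics/w2.png

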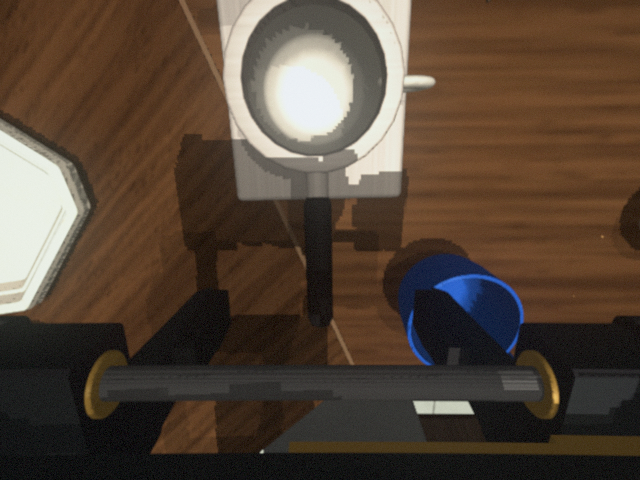

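The handle is centred at about (320,260) between the jaws, as predicted, and the blue cup clears the right finger. I go down and close.

Call:
servo_tool(moves=[[[0.01,-0.003,0.04,0,0,-0.017,0],[0.01,-0.003,0.08,0,0,-0.017,0],[0.01,-0.003,0.112,0,0,-0.017,0],[0.01,-0.003,0.112,0,0,-0.017,0.2],[0.01,-0.003,0.112,0,0,-0.017,0.4]]])

```text
time: 3.43
tcp_pos: [0.4731, 0.0374, 0.0981]
ee_rot: [180.0, -0.1, 1.5]
contact_force: [-0.5, -0.5, -0.1]
width: 0.077
grip_force: 0.0
```

Call:
servo_tool(moves=[[[0,0,0,0,0,0,0.6],[0,0,0,0,0,0,0.75],[0,0,0,0,0,0,0.85],[0,0,0,0,0,0,1],[0,0,0,0,0,0,1]]])

```text
time: 3.85
tcp_pos: [0.4727, 0.0381, 0.0974]
ee_rot: [-180.0, -0.1, 1.5]
contact_force: [0.3, -1.0, 0.4]
width: 0.0437
grip_force: 0.0
```

Call:
servo_tool(moves=[[[0,0,0,0,0,0,1],[0,0,0,0,0,0,1],[0,0,0,0,0,0,1]]])

```text
time: 4.1
tcp_pos: [0.4722, 0.0381, 0.0967]
ee_rot: [180.0, 0.0, 1.5]
contact_force: [0.3, -0.5, 0.3]
width: 0.0234
grip_force: 0.0
```

Call:
servo_tool(moves=[[[0,0,0.012,0,0,0,0.7],[0,0,0.012,0,0,0,0.75],[0,0,0.012,0,0,0,1],[0,0,0.012,0,0,0,1],[0,0,0.012,0,0,0,1]]])

```text
time: 4.52
tcp_pos: [0.4716, 0.0367, 0.0899]
ee_rot: [179.8, 0.1, 1.6]
contact_force: [1.1, -6.6, -2.5]
width: 0.0147
grip_force: 30.0
```

Call:
servo_tool(moves=[[[0,0,0,0,0,0,1],[0,0,0,0,0,0,1],[0,0,0,0,0,0,1],[0,0,0,0,0,0,1]]])

```text
time: 4.85
tcp_pos: [0.4716, 0.0367, 0.09]
ee_rot: [179.9, 0.1, 1.6]
contact_force: [0.3, -5.8, -3.1]
width: 0.0145
grip_force: 30.0
```

Call:
servo_tool(moves=[[[0,0.002,-0.012,0,0,0,1],[0,0.002,-0.024,0,0,0,1],[0,0.002,-0.036,0,0,0,1],[0,0.002,-0.048,0,0,0,1],[0,0.002,-0.06,0,0,0,1]]])

```text
time: 5.27
tcp_pos: [0.4716, 0.0367, 0.1209]
ee_rot: [180.0, 0.1, 1.5]
contact_force: [0.7, -4.2, -6.3]
width: 0.0145
grip_force: 30.0
```

Call:
servo_tool(moves=[[[0,0,-0.012,0,0,0,1],[0,0,-0.024,0,0,0,1],[0,0,-0.036,0,0,0,1],[0,0,-0.048,0,0,0,1],[0,0,-0.06,0,0,0,1]]])

```text
time: 5.68
tcp_pos: [0.4716, 0.0367, 0.151]
ee_rot: [180.0, 0.1, 1.5]
contact_force: [-0.0, -4.4, -6.6]
width: 0.0144
grip_force: 30.0
```

Call:
servo_tool(moves=[[[0,0,-0.012,0,0,0,1],[0,0,-0.024,0,0,0,1],[0,0,-0.036,0,0,0,1],[0,0,-0.048,0,0,0,1],[0,0,-0.06,0,0,0,1]]])

```text
time: 6.1
tcp_pos: [0.4716, 0.0367, 0.181]
ee_rot: [180.0, 0.1, 1.5]
contact_force: [0.1, -5.2, -7.0]
width: 0.0146
grip_force: 30.0
```

Call:
servo_tool(moves=[[[0,0.002,-0.008,0,0,0,1],[0,0.002,-0.008,0,0,0,1],[0,0.002,-0.008,0,0,0,1]]])

```text
time: 6.35
tcp_pos: [0.4716, 0.0367, 0.1847]
ee_rot: [-179.9, 0.1, 1.5]
contact_force: [-2.4, 1.1, -6.4]
width: 0.0145
grip_force: 30.0
```

Call:
servo_tool(moves=[[[0,0,0.005,0,0,0,1],[0,0,0.01,0,0,0,1],[0,0,0.015,0,0,0,1],[0,0,0.02,0,0,0,1],[0,0,0.025,0,0,0,1]]])

```text
time: 6.77
tcp_pos: [0.4717, 0.0366, 0.1713]
ee_rot: [-179.9, 0.1, 1.5]
contact_force: [-3.1, 3.7, -6.9]
width: 0.0146
grip_force: 30.0
```

Call:
servo_tool(moves=[[[0,0,0.002,0,0,0,1],[0,0,0.004,0,0,0,1],[0,0,0.006,0,0,0,1],[0,0,0.008,0,0,0,1]]])

```text
time: 7.1
tcp_pos: [0.4717, 0.0366, 0.1676]
ee_rot: [-179.9, 0.1, 1.5]
contact_force: [-5.1, 3.7, -6.2]
width: 0.0149
grip_force: 30.0
```

Call:
servo_tool(moves=[[[0,0,0.001,0,0,0,1],[0,0,0.002,0,0,0,1],[0,0,0.003,0,0,0,1],[0,0,0.004,0,0,0,1],[0,0,0.005,0,0,0,1]]])

```text
time: 7.52
tcp_pos: [0.4717, 0.0366, 0.1653]
ee_rot: [-179.9, 0.1, 1.5]
contact_force: [-4.4, 3.4, -5.3]
width: 0.0145
grip_force: 30.0
```

Call:
servo_tool(moves=[[[0,0,0.001,0,0,0,1],[0,0,0.002,0,0,0,1],[0,0,0.003,0,0,0,1],[0,0,0.004,0,0,0,1],[0,0,0.004,0,0,0,1]]])

```text
time: 7.93
tcp_pos: [0.4716, 0.0366, 0.1632]
ee_rot: [-179.9, 0.1, 1.5]
contact_force: [-4.7, 4.6, -6.4]
width: 0.0142
grip_force: 30.0
```

Call:
servo_tool(moves=[[[0,0,0.001,0,0,0,1],[0,0,0.002,0,0,0,1],[0,0,0.003,0,0,0,1],[0,0,0.004,0,0,0,1],[0,0,0.005,0,0,0,1]]])

```text
time: 8.35
tcp_pos: [0.4717, 0.0366, 0.1608]
ee_rot: [-179.9, 0.1, 1.5]
contact_force: [-4.1, 3.9, -5.4]
width: 0.0147
grip_force: 30.0
```

Call:
servo_tool(moves=[[[0,0,0.001,0,0,0,1],[0,0,0.002,0,0,0,1],[0,0,0.003,0,0,0,1],[0,0,0.004,0,0,0,1],[0,0,0.005,0,0,0,1]]])

```text
time: 8.77
tcp_pos: [0.4717, 0.0366, 0.1583]
ee_rot: [-179.9, 0.1, 1.5]
contact_force: [-4.1, 2.9, -4.8]
width: 0.0144
grip_force: 30.0
```

Call:
servo_tool(moves=[[[0,0,0.001,0,0,0,1],[0,0,0.002,0,0,0,1],[0,0,0.003,0,0,0,1],[0,0,0.004,0,0,0,1],[0,0,0.005,0,0,0,1]]])

```text
time: 9.18
tcp_pos: [0.4717, 0.0366, 0.1558]
ee_rot: [-179.9, 0.1, 1.5]
contact_force: [-4.2, 4.5, -5.7]
width: 0.0144
grip_force: 30.0
```

Call:
servo_tool(moves=[[[0,0,0.001,0,0,0,1],[0,0,0.002,0,0,0,1],[0,0,0.003,0,0,0,1],[0,0,0.004,0,0,0,1],[0,0,0.005,0,0,0,1]]])

```text
time: 9.6
tcp_pos: [0.4717, 0.0366, 0.1533]
ee_rot: [-179.9, 0.1, 1.5]
contact_force: [-4.4, 4.3, -6.0]
width: 0.0148
grip_force: 30.0
```

Call:
servo_tool(moves=[[[0,0,0.001,0,0,0,1],[0,0,0.002,0,0,0,1],[0,0,0.003,0,0,0,1],[0,0,0.004,0,0,0,1],[0,0,0.005,0,0,0,1]]])

```text
time: 10.02
tcp_pos: [0.4717, 0.0366, 0.1508]
ee_rot: [-179.9, 0.1, 1.5]
contact_force: [-4.8, 4.1, -6.7]
width: 0.0146
grip_force: 30.0
```

Call:
servo_tool(moves=[[[0,0,0.001,0,0,0,1],[0,0,0.002,0,0,0,1],[0,0,0.003,0,0,0,1],[0,0,0.004,0,0,0,1],[0,0,0.005,0,0,0,1]]])

```text
time: 10.43
tcp_pos: [0.4717, 0.0366, 0.1483]
ee_rot: [-179.9, 0.1, 1.5]
contact_force: [-4.3, 4.8, -5.0]
width: 0.0144
grip_force: 30.0
```

Call:
servo_tool(moves=[[[0,0,0.001,0,0,0,1],[0,0,0.002,0,0,0,1],[0,0,0.003,0,0,0,1],[0,0,0.004,0,0,0,1],[0,0,0.005,0,0,0,1]]])

```text
time: 10.85
tcp_pos: [0.4717, 0.0366, 0.1458]
ee_rot: [-179.9, 0.1, 1.5]
contact_force: [-4.7, 3.9, -7.6]
width: 0.0146
grip_force: 30.0
```

Call:
servo_tool(moves=[[[0,0,0.001,0,0,0,1],[0,0,0.002,0,0,0,1],[0,0,0.003,0,0,0,1],[0,0,0.004,0,0,0,1],[0,0,0.004,0,0,0,1]]])

```text
time: 11.27
tcp_pos: [0.4717, 0.0366, 0.1449]
ee_rot: [-179.9, 0.1, 1.5]
contact_force: [-8.1, 4.1, 1.2]
width: 0.0145
grip_force: 30.0
```

The force went from -6 N to +1.2 N at holder ≈ 0.055, so it is seated. Releasing.

Call:
servo_tool(moves=[[[0,0,0,0,0,0,0.8],[0,0,0,0,0,0,0.6],[0,0,0,0,0,0,0.3],[0,0,0,0,0,0,0.3],[0,0,0,0,0,0,0.2]]])

```text
time: 11.68
tcp_pos: [0.4734, 0.0359, 0.145]
ee_rot: [180.0, -0.1, 1.5]
contact_force: [0.0, -0.7, 0.1]
width: 0.0425
grip_force: 0.0
```

Call:
servo_tool(moves=[[[0,0,0,0,0,0,0.1],[0,0,0,0,0,0,0],[0,0,-0.03,0,0,0,0],[0,0,-0.08,0,0,0,0],[0,0,-0.15,0,0,0,0]]])

```text
time: 12.1
tcp_pos: [0.4699, 0.036, 0.2169]
ee_rot: [180.0, 0.4, 1.5]
contact_force: [0.7, -0.3, 0.2]
width: 0.0759
grip_force: 0.0
```

Run:
```python
from h import *
s=monitor.sense(); print(s["tcp_pos"],s["ee_rot"],s["time"],s["width"])
im=optics.read_camera("wrist"); cv2.imwrite("pics/w3.png",im[:,:,::-1])
print("proj",proj("wrist",[[.5636,.0385,.157],[.43,.036,.16]]).round(1).tolist())
print([d for d in spotter.search_frame("ring_top","wrist")])
im=optics.read_camera("side"); cv2.imwrite("pics/s3.png",im[:,:,::-1])
print("side",[d for d in spotter.search_frame("ring_handle","side")])
```

```text
[0.46990526 0.03595366 0.21691977] [179.99645314   0.38915524   1.5219453 ] 12.1 0.07586933218381088
proj [[322.0, 115.1], [320.5, 329.1]]
[{'point': [0.5574, 0.0417, 0.1542], 'conf': 0.78}, {'point': [0.5961, -0.2268, 0.0166], 'conf': 0.32}]
side [{'point': [0.577, 0.0421, 0.1531], 'conf': 0.68}]
```

View pics/w3.png

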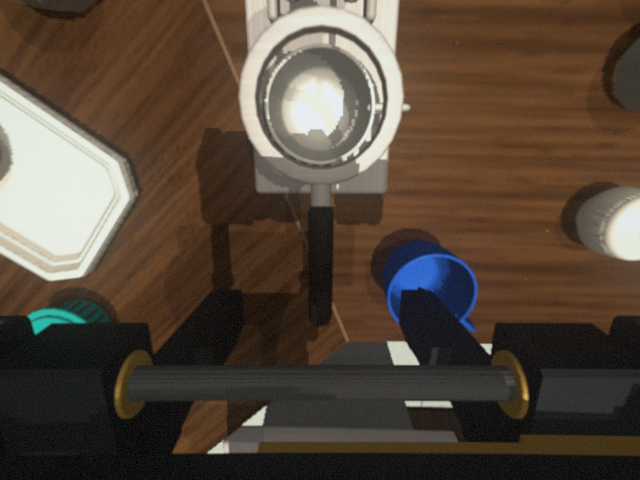

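The ring hangs higher now: centre about (322,98), handle tip at row 325, gripper open and clear of it. I back up and fit the ring circle accurately.

Call:
servo_tool(moves=[[[0.04,0,-0.07,0,0,0,0],[0.08,0,-0.14,0,0,0,0],[0.12,0,-0.19,0,0,0,0],[0.12,0,-0.19,0,0,0,0],[0.12,0,-0.19,0,0,0,0]]])

```text
time: 12.72
tcp_pos: [0.5332, 0.0376, 0.3142]
ee_rot: [180.0, -0.0, 1.5]
contact_force: [-0.9, -0.7, 0.2]
width: 0.0881
grip_force: 0.0
```

Call:
servo_tool(moves=[[[0,0,0,0,0,0,0],[0,0,0,0,0,0,0],[0,0,0,0,0,0,0]]])

```text
time: 12.97
tcp_pos: [0.5307, 0.0377, 0.3118]
ee_rot: [-180.0, 0.2, 1.5]
contact_force: [0.2, -0.3, -0.2]
width: 0.0882
grip_force: 0.0
```

```bash
cat >> h.py <<'E'
def fit(cam,im,x0,z,radii,w=0.015,free_z=False):
    g=cv2.GaussianBlur(cv2.cvtColor(im,cv2.COLOR_RGB2GRAY),(0,0),1.2).astype(np.float32)
    mag=np.minimum(np.hypot(cv2.Sobel(g,cv2.CV_32F,1,0),cv2.Sobel(g,cv2.CV_32F,0,1)),120)
    m,T=pose(cam); k,d=K(m); E=np.linalg.inv(T); rv=cv2.Rodrigues(E[:3,:3])[0]
    a=np.arange(0,2*np.pi,.05)
    def sc(x,y,zz):
        P=np.concatenate([np.c_[x+r*np.cos(a),y+r*np.sin(a),a*0+zz+dz] for r,dz in radii])
        u=cv2.projectPoints(P,rv,E[:3,3],k,d)[0][:,0].astype(np.float32)
        return cv2.remap(mag,u[:,:1],u[:,1:],cv2.INTER_LINEAR).mean()
    best=max((sc(x,y,zz),x,y,zz) for zz in (np.arange(z-.006,z+.0061,.003) if free_z else [z]) for x in np.arange(x0[0]-w,x0[0]+w,.001) for y in np.arange(x0[1]-w,x0[1]+w,.001))
    return np.round(best,4)
E
python3 - <<'E'
from h import *
s=monitor.sense(); print(s["tcp_pos"],s["ee_rot"],s["time"],s["width"])
im=optics.read_camera("wrist"); cv2.imwrite("pics/w4.png",im[:,:,::-1])
for R_ in ([(.043,0),(.034,0)],[(.043,0)],[(.034,0)]):
    print("wrist",fit("wrist",im,(.563,.039),.157,R_), fit("wrist",im,(.563,.039),.157,R_,free_z=True))
b=fit("wrist",im,(.563,.039),.157,[(.043,0),(.034,0)])
o=im[:,:,::-1].copy()
a=np.arange(0,6.3,.1)
for r in(.043,.034): cv2.polylines(o,[proj("wrist",np.c_[b[1]+r*np.cos(a),b[2]+r*np.sin(a),a*0+.157]).astype(np.int32)],True,(0,0,255),1)
cv2.imwrite("pics/w4o.png",o)
it=optics.read_camera("top"); cv2.imwrite("pics/t4.png",it[:,:,::-1])
F=[(.0405,.012+.0*0),(.010,.039)]
print("filter top",fit("top",it,(.521,.355),.0,[(.0405,.05)]),back("top",(209,227),.085))
E
```

```text
[0.53065382 0.03766272 0.31181851] [-179.99948739    0.23730575    1.52799245] 12.9667 0.08820132787746118
wrist [8.04053e+01 5.64000e-01 3.90000e-02 1.57000e-01] [8.04053e+01 5.64000e-01 3.90000e-02 1.57000e-01]
wrist [8.7831e+01 5.6500e-01 3.9000e-02 1.5700e-01] [8.7883e+01 5.6400e-01 3.9000e-02 1.5400e-01]
wrist [8.17431e+01 5.77000e-01 3.90000e-02 1.57000e-01] [8.17431e+01 5.77000e-01 3.90000e-02 1.57000e-01]
filter top [97.6141  0.521   0.36    0.    ] [0.52130074 0.35588695 0.085     ]
```

View pics/w4o.png

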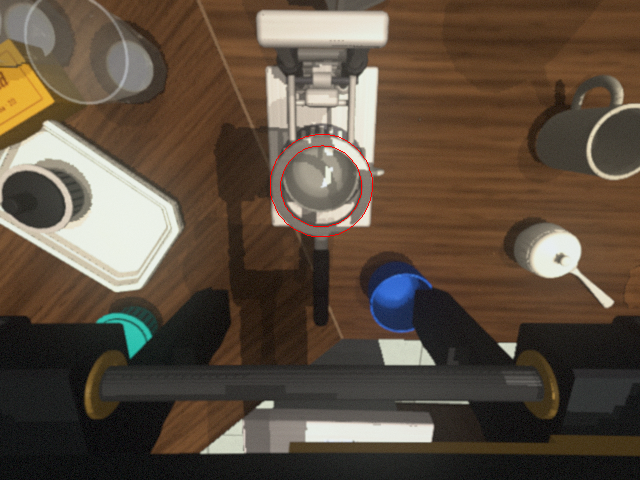

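The circle fit sits on the ring: (0.564, 0.039, 0.157). Moving over the filter.

Call:
servo_tool(moves=[[[0,-0.08,0,0,0,0,0],[0,-0.16,0,0,0,0,0],[0,-0.24,0,0,0,0,0],[0,-0.32,0,0,0,0,0],[0,-0.4,0,0,0,0,0]]])

```text
time: 13.48
tcp_pos: [0.5262, 0.2391, 0.3139]
ee_rot: [180.0, 0.0, 1.5]
contact_force: [0.3, -1.1, 0.2]
width: 0.0882
grip_force: 0.0
```

Call:
servo_tool(moves=[[[0,-0.08,0.03,0,0,0,0],[0,-0.16,0.06,0,0,0,0],[0,-0.238,0.1,0,0,0,0],[0,-0.238,0.1,0,0,0,0],[0,-0.238,0.1,0,0,0,0]]])

```text
time: 13.9
tcp_pos: [0.5219, 0.3579, 0.2612]
ee_rot: [179.9, 0.3, 1.7]
contact_force: [-0.3, -0.3, -0.8]
width: 0.0881
grip_force: 0.0
```

Call:
servo_tool(moves=[[[0,0,0,0,0,0,0],[0,0,0,0,0,0,0]]])

```text
time: 14.07
tcp_pos: [0.5242, 0.3555, 0.265]
ee_rot: [180.0, -0.1, 1.5]
contact_force: [0.0, 0.1, -0.2]
width: 0.0883
grip_force: 0.0
```

Run:
```python
from h import *
s=monitor.sense(); print(s["tcp_pos"],s["ee_rot"],s["time"],s["width"])
im=optics.read_camera("wrist")
zt=.008 # tray guess
for rr in ([(.0405,0)],):
  for z in (.047,.052,.057): print(z,fit("wrist",im,(.521,.357),z,rr))
for z in (.084,.09): print("knob",z,fit("wrist",im,(.521,.357),z,[(.010,0)],w=.01))
print([ (d["point"],d["conf"]) for d in spotter.search_frame("filter_center","wrist")])
o=im[:,:,::-1].copy(); b=fit("wrist",im,(.521,.357),.052,[(.0405,0)])
a=np.arange(0,6.3,.1)
for r,z in((.0405,.052),(.01,.086),(.01,.064)): cv2.polylines(o,[proj("wrist",np.c_[b[1]+r*np.cos(a),b[2]+r*np.sin(a),a*0+z]).astype(np.int32)],True,(0,0,255),1)
cv2.imwrite("pics/w5o.png",o)
```

```text
[0.52420154 0.35551881 0.2649964 ] [ 1.79991114e+02 -5.33605229e-02  1.48198540e+00] 14.0667 0.08826431513096943
0.047 [6.71242e+01 5.26000e-01 3.66000e-01 4.70000e-02]
0.052 [6.89252e+01 5.24000e-01 3.66000e-01 5.20000e-02]
0.057 [6.87897e+01 5.25000e-01 3.66000e-01 5.70000e-02]
knob 0.084 [52.4934  0.511   0.353   0.084 ]
knob 0.09 [51.6416  0.513   0.353   0.09  ]
[([0.5325, 0.3639, 0.058], 0.95), ([0.3544, 0.3051, 0.0472], 0.72), ([0.5584, 0.5202, 0.0484], 0.61)]
```

View pics/w5o.png

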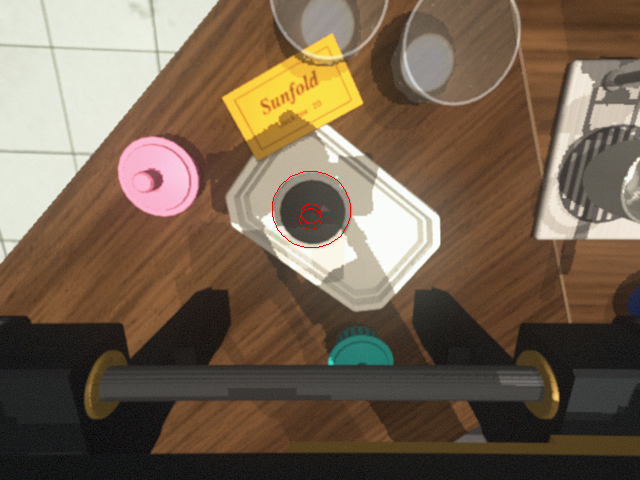

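The filter is at about (314,210), the circle fit is loose because of shadow. I move closer for a finer look.

Call:
servo_tool(moves=[[[0,-0.01,0.07,0,0,0,0],[0,-0.01,0.14,0,0,0,0],[0,-0.01,0.17,0,0,0,0],[0,-0.01,0.17,0,0,0,0],[0,-0.01,0.17,0,0,0,0]]])

```text
time: 14.58
tcp_pos: [0.5238, 0.3603, 0.1792]
ee_rot: [180.0, 0.0, 1.4]
contact_force: [1.4, -0.9, -0.0]
width: 0.0878
grip_force: 0.0
```

Call:
servo_tool(moves=[[[0,0,0,0,0,0,0],[0,0,0,0,0,0,0],[0,0,0,0,0,0,0]]])

```text
time: 14.83
tcp_pos: [0.525, 0.3621, 0.1818]
ee_rot: [-179.9, -0.2, 1.5]
contact_force: [-0.5, 0.1, 0.4]
width: 0.0879
grip_force: 0.0
```

Run:
```python
from h import *
s=monitor.sense(); print(s["tcp_pos"],s["ee_rot"],s["time"],s["width"])
im=optics.read_camera("wrist"); cv2.imwrite("pics/w6.png",im[:,:,::-1])
print("proj lid,knobtop",proj("wrist",[[.522,.360,.060],[.522,.36,.087]]).round(1).tolist())
for z in (.045,.05,.055,.06): print(z,fit("wrist",im,(.522,.361),z,[(.0405,0)],w=.012))
c=im[150:400,180:470,::-1]
c=np.clip(c.astype(float)**.6*9.2,0,255).astype(np.uint8)
cv2.imwrite("pics/w6c.png",cv2.resize(c,(696,600),interpolation=cv2.INTER_CUBIC))
```

```text
[0.52504712 0.36212677 0.18182734] [-179.87602048   -0.20631735    1.50375933] 14.8333 0.08790291866781799
proj lid,knobtop [[324.8, 242.1], [325.1, 254.0]]
0.045 [7.07061e+01 5.24000e-01 3.66000e-01 4.50000e-02]
0.05 [6.55817e+01 5.15000e-01 3.62000e-01 5.00000e-02]
0.055 [6.63404e+01 5.15000e-01 3.63000e-01 5.50000e-02]
0.06 [7.1632e+01 5.1600e-01 3.6200e-01 6.0000e-02]
```

View pics/w6c.png

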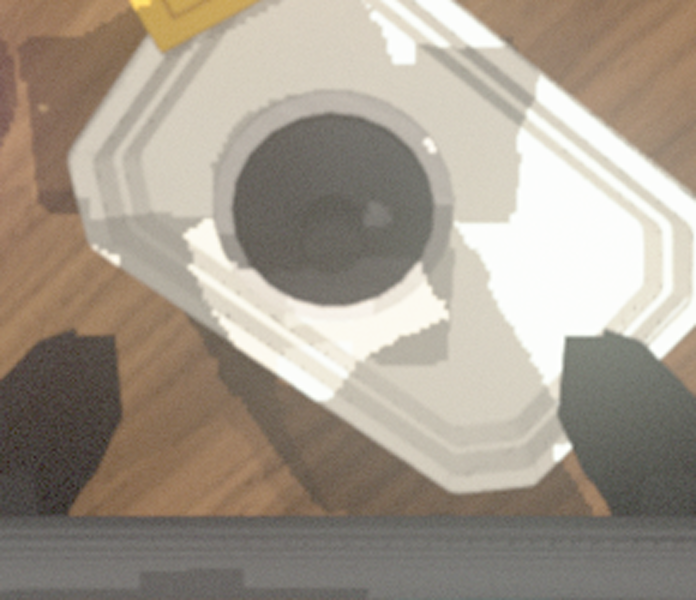

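Flange centre at (319,235), lid centre (319,237), knob about (318,245) in full-image pixels.

Run:
```python
from h import *
s=monitor.sense(); print(s["tcp_pos"],s["ee_rot"])
for uv,z in [((319,235.4),.048),((318.9,237),.057),((318.5,245),.085)]: print(back("wrist",uv,z).round(4))
for z in (.042,.048,.054): print(z,np.linalg.norm(back("wrist",(269.2,235.4),z)-back("wrist",(368.8,235.4),z)))
```

```text
[0.52475355 0.36209434 0.18141258] [-1.79896105e+02 -1.75567311e-01  1.51361085e+00]
[0.5237 0.3646 0.048 ]
[0.5251 0.3647 0.057 ]
[0.5279 0.3648 0.085 ]
0.042 0.082732953220091
0.048 0.08090137386931803
0.054 0.07906979451854511
```

Call:
servo_tool(moves=[[[0.002,-0.005,0.06,0,0,0,0],[0.002,-0.005,0.12,0,0,0,0.2],[0.002,-0.005,0.17,0,0,0,0.4],[0.002,-0.005,0.19,0,0,0,0.5],[0.002,-0.005,0.19,0,0,0,0.5]]])

```text
time: 15.3
tcp_pos: [0.5227, 0.3629, 0.0814]
ee_rot: [179.8, 0.3, 1.5]
contact_force: [-0.7, -0.5, 0.5]
width: 0.0639
grip_force: 0.0
```

Call:
servo_tool(moves=[[[0,0,0,0,0,0,0.5],[0,0,0,0,0,0,0.5],[0,0,0,0,0,0,0.5]]])

```text
time: 15.55
tcp_pos: [0.5261, 0.3651, 0.0867]
ee_rot: [-179.9, -0.2, 1.5]
contact_force: [-0.3, -0.0, 0.5]
width: 0.045
grip_force: 0.0
```

Call:
servo_tool(moves=[[[0,0,0.01,0,0,0,0.5],[0,0,0.019,0,0,0,0.5],[0,0,0.019,0,0,0,0.6],[0,0,0.019,0,0,0,0.7],[0,0,0.019,0,0,0,0.75]]])

```text
time: 15.97
tcp_pos: [0.5249, 0.3643, 0.0752]
ee_rot: [-180.0, -0.0, 1.5]
contact_force: [0.1, 0.4, 4.9]
width: 0.0263
grip_force: 2.2
```

Call:
servo_tool(moves=[[[0,0,0,0,0,0,0.8],[0,0,0,0,0,0,0.9],[0,0,0,0,0,0,1],[0,0,0,0,0,0,1],[0,0,0,0,0,0,1]]])

```text
time: 16.38
tcp_pos: [0.5251, 0.3644, 0.0755]
ee_rot: [-180.0, -0.1, 1.5]
contact_force: [-0.4, -0.5, 5.4]
width: 0.019
grip_force: 30.6
```

Call:
servo_tool(moves=[[[0,0,0,0,0,0,1],[0,0,0,0,0,0,1],[0,0,0,0,0,0,1]]])

```text
time: 16.63
tcp_pos: [0.5252, 0.3644, 0.0756]
ee_rot: [-180.0, -0.1, 1.5]
contact_force: [0.2, -1.8, 6.3]
width: 0.0193
grip_force: 30.6
```

Call:
servo_tool(moves=[[[0,0,-0.01,0,0,0,1],[0,0,-0.03,0,0,0,1],[0,0,-0.06,0,0,0,1],[0,0,-0.09,0,0,0,1],[0,0,-0.12,0,0,0,1]]])

```text
time: 17.05
tcp_pos: [0.524, 0.3636, 0.135]
ee_rot: [179.9, 0.1, 1.5]
contact_force: [-0.2, 0.2, -1.4]
width: 0.0186
grip_force: 30.5
```

Call:
servo_tool(moves=[[[0,0,-0.05,0,0,0,1],[0,0,-0.1,0,0,0,1],[0,0,-0.15,0,0,0,1],[0,0,-0.2,0,0,0,1],[0,0,-0.25,0,0,0,1]]])

```text
time: 17.47
tcp_pos: [0.524, 0.3637, 0.2608]
ee_rot: [180.0, 0.1, 1.5]
contact_force: [0.7, 0.2, -1.9]
width: 0.019
grip_force: 30.5
```

Call:
servo_tool(moves=[[[0,0,0,0,0,0,1],[0,0,0,0,0,0,1]]])

```text
time: 17.63
tcp_pos: [0.5253, 0.3645, 0.2616]
ee_rot: [-179.9, -0.2, 1.5]
contact_force: [0.7, 0.9, -2.1]
width: 0.0192
grip_force: 30.8
```

Call:
servo_tool(moves=[[[0.006,0.04,0,0,0,0,1],[0.012,0.1,0,0,0,0,1],[0.018,0.17,0,0,0,0,1],[0.024,0.24,0,0,0,0,1],[0.03,0.31,0,0,0,0,1]]])

```text
time: 18.05
tcp_pos: [0.542, 0.2077, 0.2564]
ee_rot: [179.9, 0.3, 1.6]
contact_force: [1.1, -0.5, -0.4]
width: 0.0188
grip_force: 30.8
```

Call:
servo_tool(moves=[[[0.006,0.07,0,0,0,0,1],[0.012,0.14,0,0,0,0,1],[0.018,0.21,0,0,0,0,1],[0.024,0.28,0,0,0,0,1],[0.03,0.343,0,0,0,0,1]]])

```text
time: 18.47
tcp_pos: [0.5615, 0.0364, 0.2567]
ee_rot: [180.0, 0.3, 1.5]
contact_force: [0.5, 0.4, -1.5]
width: 0.0188
grip_force: 30.8
```

Call:
servo_tool(moves=[[[0,0,0,0,0,0,1],[0,0,0,0,0,0,1],[0,0,0,0,0,0,1],[0,0,0,0,0,0,1]]])

```text
time: 18.8
tcp_pos: [0.5625, 0.0395, 0.2583]
ee_rot: [-180.0, 0.1, 1.6]
contact_force: [0.2, -0.8, -1.0]
width: 0.0186
grip_force: 30.8
```

Run:
```python
from h import *
s=monitor.sense(); print(s["tcp_pos"],s["ee_rot"],s["contact_force"])
im=optics.read_camera("wrist")
c=im[:400,130:510,::-1]; c=np.clip(c.astype(float)**.6*9.2,0,255).astype(np.uint8)
zc=s["tcp_pos"][2]-.026
a=np.arange(0,6.3,.1)
for x,y,r,z,col in((.564,.039,.043,.157,(0,0,255)),(s["tcp_pos"][0],s["tcp_pos"][1],.0405,zc+.003,(0,255,0)),(s["tcp_pos"][0],s["tcp_pos"][1],.03,zc-.039,(255,0,0))):
  cv2.polylines(c,[(proj("wrist",np.c_[x+r*np.cos(a),y+r*np.sin(a),a*0+z])-[130,0]).round().astype(np.int32)],True,col,1)
cv2.imwrite("pics/w7.png",cv2.resize(c,None,fx=1.5,fy=1.5,interpolation=cv2.INTER_CUBIC))
```

```text
[0.56249644 0.03949782 0.25832705] [-1.79969943e+02  1.34550274e-01  1.57818568e+00] [ 0.21403383 -0.7899521  -1.00397126]
```

View pics/w7.png

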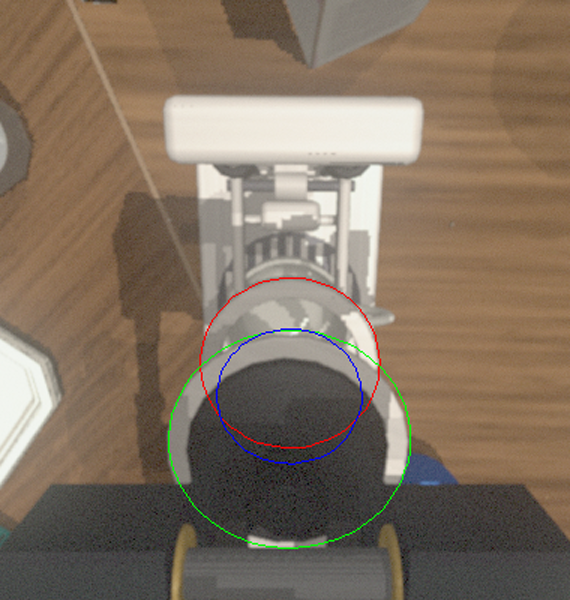

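The predicted flange and ring circles agree with the picture, so the filter is centred over the ring. Lowering.

Call:
servo_tool(moves=[[[0.003,0.001,0.025,0,0,0,1],[0.003,0.001,0.05,0,0,0,1],[0.003,0.001,0.075,0,0,0,1],[0.003,0.001,0.09,0,0,0,1],[0.003,0.001,0.1,0,0,0,1]]])

```text
time: 19.27
tcp_pos: [0.5634, 0.0383, 0.2069]
ee_rot: [-180.0, 0.2, 1.6]
contact_force: [-0.6, -0.4, -1.5]
width: 0.0187
grip_force: 30.8
```

Call:
servo_tool(moves=[[[0,0,0,0,0,0,1],[0,0,0,0,0,0,1],[0,0,0,0,0,0,1]]])

```text
time: 19.52
tcp_pos: [0.5652, 0.038, 0.2102]
ee_rot: [180.0, -0.1, 1.5]
contact_force: [-0.5, -0.2, -1.3]
width: 0.0188
grip_force: 30.8
```

Call:
servo_tool(moves=[[[-0.002,-0.001,0.008,0,0,0,1],[-0.002,-0.001,0.016,0,0,0,1],[-0.002,-0.001,0.024,0,0,0,1],[-0.002,-0.001,0.032,0,0,0,1],[-0.002,-0.001,0.04,0,0,0,1]]])

```text
time: 19.93
tcp_pos: [0.5637, 0.0385, 0.1892]
ee_rot: [-180.0, 0.0, 1.5]
contact_force: [-0.3, 0.5, -1.1]
width: 0.0187
grip_force: 30.8
```

Call:
servo_tool(moves=[[[0,0,0.002,0,0,0,1],[0,0,0.004,0,0,0,1],[0,0,0.006,0,0,0,1],[0,0,0.006,0,0,0,1]]])

```text
time: 20.27
tcp_pos: [0.5638, 0.0385, 0.1866]
ee_rot: [-180.0, 0.0, 1.5]
contact_force: [0.2, 0.1, -1.3]
width: 0.0188
grip_force: 30.8
```

Call:
servo_tool(moves=[[[0,0,0.001,0,0,0,1],[0,0,0.002,0,0,0,1],[0,0,0.003,0,0,0,1],[0,0,0.004,0,0,0,1],[0,0,0.005,0,0,0,1]]])

```text
time: 20.68
tcp_pos: [0.5638, 0.0385, 0.1842]
ee_rot: [-180.0, -0.0, 1.5]
contact_force: [-0.2, 0.0, -0.6]
width: 0.0185
grip_force: 30.8
```

Call:
servo_tool(moves=[[[0,0,0.001,0,0,0,1],[0,0,0.002,0,0,0,1],[0,0,0.003,0,0,0,1],[0,0,0.004,0,0,0,1],[0,0,0.004,0,0,0,1]]])

```text
time: 21.1
tcp_pos: [0.5638, 0.0385, 0.1824]
ee_rot: [180.0, 0.0, 1.5]
contact_force: [0.0, -0.1, 0.2]
width: 0.019
grip_force: 30.9
```

Call:
servo_tool(moves=[[[0,0,0.0005,0,0,0,1],[0,0,0.001,0,0,0,1],[0,0,0.0015,0,0,0,1],[0,0,0.002,0,0,0,1],[0,0,0.002,0,0,0,1]]])

```text
time: 21.52
tcp_pos: [0.5638, 0.0385, 0.1821]
ee_rot: [180.0, -0.0, 1.5]
contact_force: [-3.5, -0.4, 6.0]
width: 0.0191
grip_force: 31.9
```

Seated: +6 N of support at TCP z 0.182, which was the predicted height. I open and back straight up.

Call:
servo_tool(moves=[[[0,0,-0.001,0,0,0,0.8],[0,0,-0.002,0,0,0,0.6],[0,0,-0.002,0,0,0,0.5],[0,0,-0.002,0,0,0,0.4],[0,0,-0.002,0,0,0,0.4]]])

```text
time: 21.93
tcp_pos: [0.5639, 0.0385, 0.182]
ee_rot: [180.0, -0.0, 1.5]
contact_force: [0.5, 1.0, -0.2]
width: 0.0436
grip_force: 0.0
```

Call:
servo_tool(moves=[[[0,0,-0.01,0,0,0,0.4],[0,0,-0.03,0,0,0,0.4],[0,0,-0.07,0,0,0,0.4],[0,0,-0.12,0,0,0,0.4],[0,0,-0.18,0,0,0,0.4]]])

```text
time: 22.35
tcp_pos: [0.5629, 0.0385, 0.2724]
ee_rot: [-180.0, 0.2, 1.5]
contact_force: [0.0, 0.2, 0.0]
width: 0.0526
grip_force: 0.0
```

Call:
servo_tool(moves=[[[-0.04,0,-0.06,0,0,0,0.4],[-0.08,0,-0.1,0,0,0,0.4],[-0.12,0,-0.1,0,0,0,0.4],[-0.12,0,-0.1,0,0,0,0.4],[-0.12,0,-0.1,0,0,0,0.4]]])

```text
time: 22.77
tcp_pos: [0.5038, 0.037, 0.3236]
ee_rot: [180.0, -0.2, 1.5]
contact_force: [0.3, 0.5, -0.3]
width: 0.0531
grip_force: 0.0
```

Call:
servo_tool(moves=[[[0,0,0,0,0,0,0.4],[0,0,0,0,0,0,0.4],[0,0,0,0,0,0,0.4]]])

```text
time: 23.02
tcp_pos: [0.5041, 0.0369, 0.3213]
ee_rot: [-180.0, 0.1, 1.5]
contact_force: [-0.4, -0.4, 0.3]
width: 0.0534
grip_force: 0.0
```

Run:
```python
from h import *
s=monitor.sense(); print(s["tcp_pos"],s["ee_rot"],s["time"],s["contact_force"])
im=optics.read_camera("wrist")
for z in (.157,.160,.163): print(z,fit("wrist",im,(.564,.039),z,[(.0405,0)],w=.012),fit("wrist",im,(.564,.039),z,[(.0405,0),(.043,-.003)],w=.012))
for t in ["filter_center","tea_cup","ring_handle","mug","sugar_bowl"]: print(t,[(np.round(d["point"],3).tolist(),round(d["conf"],2)) for d in spotter.search_frame(t,"wrist")])
# dark lid centroid
g=im.max(axis=2); u=proj("wrist",[[.564,.039,.168]])[0]; print("lid expected",u)
k=cv2.inRange(g,0,75); n,l,st,ce=cv2.connectedComponentsWithStats(k)
print([(st[i].tolist(),ce[i].round(1).tolist()) for i in range(1,n) if st[i,4]>800 and abs(ce[i]-u).max()<60])
```

```text
[0.5041451  0.03692153 0.32127479] [-1.79998563e+02  9.20731911e-02  1.52547652e+00] 23.0167 [-0.3542178  -0.36058417  0.30199499]
0.157 [7.77542e+01 5.68000e-01 3.50000e-02 1.57000e-01] [7.15938e+01 5.70000e-01 3.70000e-02 1.57000e-01]
0.16 [7.75093e+01 5.69000e-01 3.50000e-02 1.60000e-01] [7.41713e+01 5.64000e-01 3.90000e-02 1.60000e-01]
0.163 [7.56938e+01 5.69000e-01 3.50000e-02 1.63000e-01] [7.63521e+01 5.64000e-01 3.90000e-02 1.63000e-01]
filter_center [([0.568, 0.039, 0.165], 0.76), ([0.348, 0.295, 0.047], 0.68), ([0.631, 0.039, 0.158], 0.36), ([0.641, 0.039, 0.157], 0.21)]
tea_cup [([0.401, -0.079, 0.029], 0.88), ([0.568, -0.023, 0.07], 0.56)]
ring_handle [([0.626, 0.04, 0.16], 0.88)]
mug [([0.609, -0.244, 0.057], 0.94)]
sugar_bowl [([0.476, -0.238, 0.054], 0.68), ([0.627, 0.043, 0.156], 0.43)]
lid expected [321.16142048 155.46820342]
[([281, 116, 80, 82, 4385], [318.5, 160.1])]
```

```bash
python3 -c "
from bench import robot
print(robot.close_job())"
```

```text
the job is handed in; nothing more can be done
None
```

The ring hangs on the second rung (holder at about 0.055 m), the tea filter is seated in it to within about a millimetre by the last wrist picture, the cup, mug and sugar bowl showed no sign of having moved, and the job is handed in with no verdict returned.

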